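# Reset the coolant throttle valve and hold its handle

## Task

Reset the coolant flow on the grinding bench: with its crank handle, turn the handwheel of the globe valve clockwise (seen from above) until it stops on its seat, then back it off exactly two full turns. Finish while gripping the handle, the wheel standing still there, and do not let go, so that the gland nut can be nipped up without the setting creeping. Leave the shut-off lever on the same pipe and the loose things on the bench as they are.

Things in the scene. Friction and masses are not known exactly. Their poses are not given: they have to be found in the camera images.
- hub (a point): centre of the valve's grey handwheel, on the wheel's vertical turning axis, at the height of the middle of the rim (about 177 mm above the bench when shut). The wheel lies level: rim 100 mm across its outside, 14 mm thick, three spokes; the stem nut in the middle stands 17 mm above this point. Its z axis points up, its x axis points from the axis to the handle and turns with the wheel. Stem and wheel rise 4 mm per turn as the valve opens
- handle: black crank handle that stands upright on the wheel's rim, 43 mm from the wheel's axis: a barrel 23 mm thick and 64 mm tall, its foot 4 mm above the rim. Origin at the centre of the barrel, half-way up, 43 mm above the level of point hub. It spins freely on its own upright pin, so it can be gripped from above and carried round the circle without turning the gripper
- wheel (a joint): angle of the handwheel in rad: 0 when the valve is shut on its seat (a hard stop), growing as the wheel is turned anticlockwise seen from above (opening), 6.283 per turn; its end stop is at four turns. The packing drags with about 0.2 to 0.3 Nm, 5 to 7 N at the handle; the wheel stays where it is left
- manifold: steel pipe 27 mm thick that runs level 75 mm above the bench between two flanged legs, with the brass globe valve in it. Fixed. Origin on the bench straight below the handwheel's axis; its y axis runs along the pipe; the legs stand at y = +150 mm and y = -290 mm, a ball valve at y = -150 mm
- shutoff (a joint): angle of the ball valve's lever in rad: 0 open, lever parallel to the pipe. A flat steel bar with a rubber sleeve, 100 mm long, its top 120 mm above the bench, reaching from y = -150 mm to -250 mm of the manifold. To be left alone
- cup_wheel: loose flared grinding cup, aluminium, 100 mm across the mouth and 36 mm tall, mouth up, beyond the pipe. Origin at the centre of its underside. To be left alone
- collet: loose steel collet standing on its head, 43 mm across and 80 mm tall, on the robot's side of the pipe. Origin at the centre of its underside. To be left alone
- spanner: loose steel open-ended spanner, 170 mm long, lying flat beyond the pipe. To be left alone

How it is judged:
By the outcome, as a careful person would: the job done as asked, in the order asked, and still so for the second after the job is handed in, while the arm keeps its last pose, push and grip.
It also fails if it takes over 64 s, if anything falls off the work surface, if the arm or the gripper's body presses on something with over 40 N, if the wrist force passes 120 N, or if a joint passes its speed limit or range.

## Robot

A 7-joint arm with a two-finger parallel gripper is mounted at the origin on the work surface. World frame = base frame: x ahead of the robot, y to its left, z up, the work surface at z = 0. Lengths are in m, angles in rad, forces in N, time in s.
With the tool pointing down it reaches from about 0.425 to 0.825 m from the base axis. Payload 3.6 kg.
Tool frame: the origin (TCP) lies between the finger pads; the fingertips stand 25 mm ahead of it and the grasp point (between the pads) lies 6 mm ahead of it; z points along the fingers, x is the direction in which the jaws open and shut, and the axes are right-handed (so a half turn about z gives the same grasp; the last joint's range is limited). The gripper opens to 93 mm and grips with 3 to 60 N. Pads are 15 mm wide; open, the fingers measure 128 mm over their backs; the gripper's body (75 mm by 188 mm) begins 65 mm behind the grasp point.
Start: joints at [-1.157, 0.615, -0.013, 1.423, 0.008, 1.103, -0.04], TCP at [0.277, 0.588, 0.244] pointing down, gripper open.
Joint ranges: [-3.12, 3.12], [-0.3, 2.06], [-1.34, 1.32], [0.26, 2.42], [-1.36, 4.5], [0.01, 1.98], [-2.84, 2.84]. Speed limits (rad/s): [2.79, 2.79, 3.14, 3.14, 3.14, 3.14, 3.14].

## Interface

Orientations are given as a rotation vector (axis times angle).
In Python, from station import r, vision gives the robot as it stands.
- The arm moves only by the shell command python3 -m creep 'ROWS' [OPENING]. ROWS is JSON, a list of rows, each a list of 2 entries, a list of its own where there are three numbers: the shift along the tool's x, y, z scaled (see below), then the turn about the tool's z scaled (see below). In form: [[[x, y, z], roll], ...]. A call has 1 to 10 rows; each row is the pose to reach, as a shift and turn from the pose commanded when the call began, along the tool's axes at that moment; what a row does not reach only later rows make up. The controller multiplies each number of a shift by 200 mm and each number of a turn by 0.5 rad. A row lasts 1/12 s, in which the tool goes at most 41.7 mm and 7.16 degrees, less where a joint would pass 70% of its speed; a pose out of reach is approached as far as the arm can. A call with a number of a shift or a turn outside -1 to 1 is refused whole. A call with a gripper value outside its range is refused whole. OPENING is the gripper's target within -1 to 1 (fully open at 1, half-way at 0, shut at -1), set as the call begins (- or left out, the last holds). The fingers move at their own pace and stop on an object; the grip force is fixed at half the most. Time passes only in rows, so rows that repeat a pose let the fingers close. It gives the time, the measured TCP pose, the force and the opening at its end, in the units of the state.
- r.read_state(): the state, without advancing time (a new reading comes with each control period).
- vision.read_camera(name): name is "scene" or "top" or "wrist"; returns a dict with "img" (480x640x3 uint8, red, green, blue), "K" (3x3 intrinsics, pixels), "rvec" (rotation vector, rad) and "tvec" (3), from world to camera coordinates, as OpenCV has them. Camera axes: x right, y down, z forward; pixel columns grow to the right and rows downward; lengths in m; the calibration is good to about 2 mm. A picture is of the moment at which its call begins. There is no depth.
- r.close_job(): hands the job in, once; it reports no verdict.
The state is a dict: "t": time; "joint_pos": joint angles; "dq": joint speeds; "effort": joint torques, N m; "tool_pos": TCP position; "ee_rot": TCP orientation; "wrist_force": force on the tool from outside, world axes, zero at the start; "moment": the same for the moment, N m; "width": finger opening in m.
Only numpy, scipy, OpenCV 4.12 (cv2) and the standard library are available. Lean on these libraries where they do the work, as an engineer would, in place of code of your own. Each camera call takes 0.05 s, during which the arm holds its last target.

## Working session

There is one attempt and no reset: what is moved stays moved. The work goes in short steps, Python scripts to look and compute and a shell command to move; the robot and the scene stay as the last step left them, time stands still between calls to the robot, and variables do not carry over. Pictures are saved under pics/ and viewed, and the job is handed in when it is done.

```bash
ls; mkdir -p pics; python3 - <<'E'
from station import r, vision
import cv2
s=r.read_state()
for k in s: print(k,s[k])
for n in ["scene","top","wrist"]:
    c=vision.read_camera(n); cv2.imwrite(f"pics/{n}0.png",c["img"][:,:,::-1]); print(n,c["K"],c["rvec"],c["tvec"])
E
```

```text
pics
t 0.0
joint_pos [-1.15749321  0.61590143 -0.0126431   1.42488343  0.00811444  1.10340592
 -0.04040839]
dq [-4.24341226e-04 -3.33381268e-04  6.18272341e-04  4.34455188e-05
 -7.37431611e-06  5.93354248e-04  8.70389717e-04]
effort [ 7.30408046e-04 -4.58948779e+01  2.09239433e-01 -1.65741152e+01
 -6.11386495e-02  2.07504735e-02  2.17163310e-04]
tool_pos [0.27641684 0.58749389 0.2424977 ]
ee_rot [ 2.65126661  1.6827425  -0.00334856]
wrist_force [-0.11644804  1.15933615 -0.67745617]
moment [ 0.01198445 -0.02793865  0.04639834]
width 0.09305860428659575
scene [[444.504461     0.         319.19623617]
 [  0.         444.504461   247.82137644]
 [  0.           0.           1.        ]] [ 1.47168292  2.30932685 -0.7303327 ] [ 0.24942274 -0.37808568  1.22989555]
top [[434.17457686   0.         318.99875689]
 [  0.         434.17457686 232.53124018]
 [  0.           0.           1.        ]] [ 2.14072311 -2.19984304  0.11341546] [0.04737209 0.59607951 0.81554622]
wrist [[370.43587869   0.         319.48694879]
 [  0.         370.43587869 241.38596511]
 [  0.           0.           1.        ]] [-2.46923068 -1.56745081 -0.19242847] [-0.64827939 -0.02836768  0.39056837]
```

View pics/scene0.png

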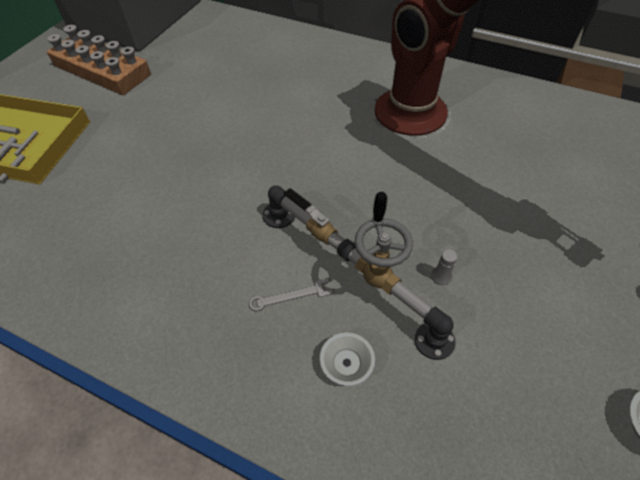

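View pics/top0.png

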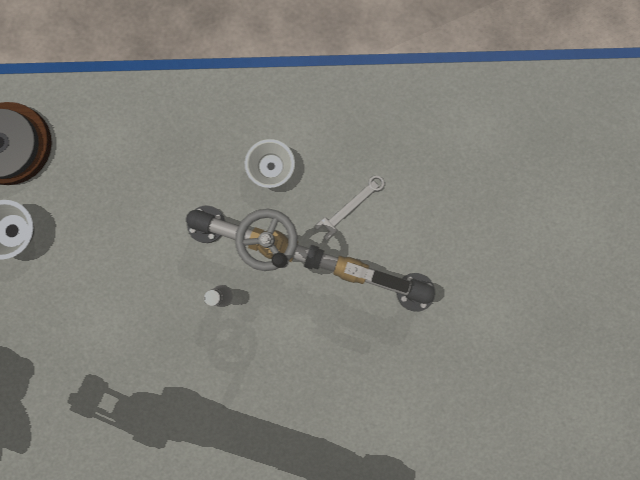

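View pics/wrist0.png

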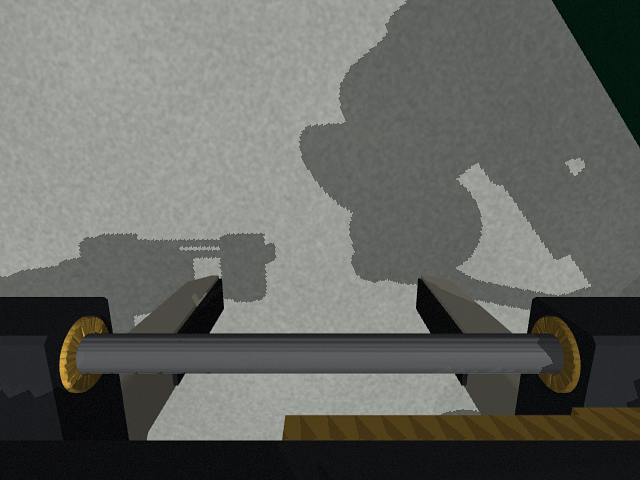

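```bash
python3 - <<'E'
import cv2,numpy as np
a=cv2.imread("pics/scene0.png")[180:300,320:480]; b=cv2.imread("pics/top0.png")[190:310,190:350]
cv2.imwrite("pics/z0.png",np.vstack([cv2.resize(a,None,fx=4,fy=4,interpolation=cv2.INTER_CUBIC)[:,:]]))
cv2.imwrite("pics/z1.png",cv2.resize(b,None,fx=4,fy=4,interpolation=cv2.INTER_CUBIC))
E
```

```text
(no output)
```

View pics/z0.png

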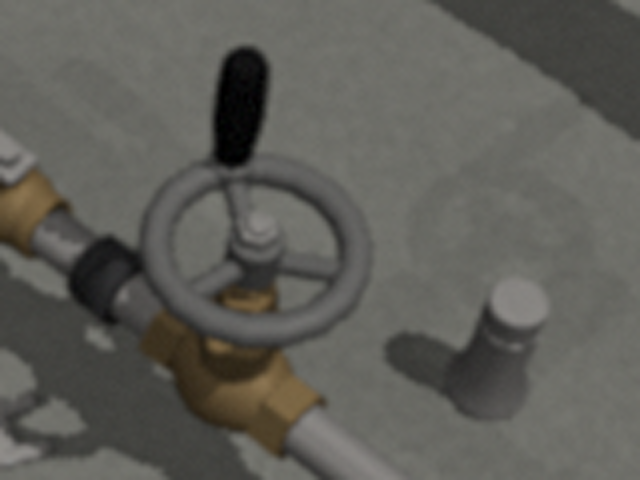

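View pics/z1.png

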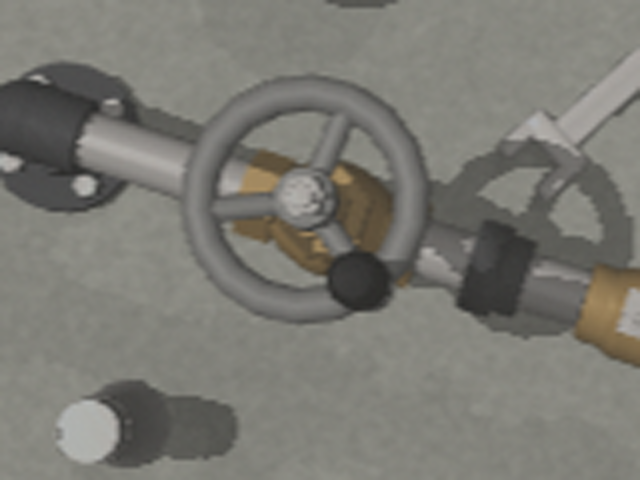

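```bash
cat > h.py <<'E'
import numpy as np, cv2
from scipy.optimize import least_squares
from scipy.spatial.transform import Rotation as R
def proj(c,P):
    return cv2.projectPoints(np.atleast_2d(P).astype(float),np.array(c["rvec"]),np.array(c["tvec"]),np.array(c["K"]),None)[0][:,0]
def campos(c): return -R.from_rotvec(c["rvec"]).as_matrix().T@np.array(c["tvec"])
def outer(c,hub,R0=.043,rt=.007):
    # silhouette of torus bbox
    a=np.linspace(0,2*np.pi,180)[:,None]; b=np.linspace(0,2*np.pi,36)[None]
    X=(R0+rt*np.cos(b))*np.cos(a); Y=(R0+rt*np.cos(b))*np.sin(a); Z=rt*np.sin(b)+0*a
    p=proj(c,np.stack([X,Y,Z],-1).reshape(-1,3)+hub)
    return np.r_[p.min(0),p.max(0)]
E
python3 - <<'E'
from station import r, vision
from h import *
S=vision.read_camera("scene");T=vision.read_camera("top")
z=lambda v,o:(np.array(v)+.5)/4-.5+o
st=z([141,150,373,347],[320,180,320,180]); tt=z([181,74,431,323],190)
hs=z([239,105],[320,180]); ht=z([359,280],190)
def f(p,full=True):
    hub=p[:3]; d=np.array([np.cos(p[3]),np.sin(p[3]),0])*.043
    e=[outer(S,hub)-st,outer(T,hub)-tt,(proj(S,hub+d+[0,0,.043])[0]-hs),(proj(T,hub+d+[0,0,.075])[0]-ht)]
    return np.concatenate(e)
s=least_squares(f,[.6,.05,.185,3.5])
print(s.x,np.degrees(s.x[3]),s.fun.round(1)); 
hub=s.x[:3];print("handle",hub+np.array([np.cos(s.x[3]),np.sin(s.x[3]),1])*.043)
print(campos(S),campos(T))
st=r.read_state();print(R.from_rotvec(st["ee_rot"]).as_matrix().round(4))
E
```

```text
[0.57235744 0.11725541 0.18043936 3.78329178] 216.7666518640963 [-1.4  0.  -0.6 -0.1 -0.6  0.7 -0.4  0.9 -1.2 -0.  -1.6 -0.5]
handle [0.53791101 0.09151744 0.22343936]
[1.01406843 0.21545408 0.80190293] [0.51131599 0.034587   0.87179712]
[[ 4.257e-01  9.049e-01 -5.000e-04]
 [ 9.049e-01 -4.257e-01 -1.000e-03]
 [-1.200e-03 -0.000e+00 -1.000e+00]]
```

```bash
python3 -m creep '[[[0,0,-0.15],0],[[-0.04,0.05,-0.3],0],[[-0.12,0.16,-0.35],0],[[-0.21,0.28,-0.35],0],[[-0.30,0.40,-0.35],0],[[-0.39,0.52,-0.35],0],[[-0.48,0.64,-0.35],0],[[-0.57,0.76,-0.35],0],[[-0.66,0.88,-0.35],0],[[-0.75,1.0,-0.35],0]]' 1
python3 -m creep '[[[-0.09,0.12,0],0],[[-0.18,0.24,0],0],[[-0.27,0.36,0],0],[[-0.36,0.48,0],0],[[-0.45,0.60,0],0],[[-0.54,0.72,0],0],[[-0.62,0.82,0],0],[[-0.67,0.88,0],0],[[-0.70,0.92,0],0],[[-0.70,0.92,0],0]]' 1
cat > look.py <<'E'
import sys
from station import r, vision
from h import *
s=r.read_state(); M=R.from_rotvec(s["ee_rot"]).as_matrix()
print(s["t"],s["tool_pos"],s["wrist_force"].round(1) if hasattr(s["wrist_force"],"round") else s["wrist_force"],s["width"])
for n in sys.argv[2:]:
    c=vision.read_camera(n); cv2.imwrite(f"pics/{n}{sys.argv[1]}.png",c["img"][:,:,::-1])
E
python3 look.py 1 wrist top scene
```

```text
t: 1.08
tool_pos: [0.3942, 0.3658, 0.3137]
ee_rot: [2.652, 1.684, -0.0]
wrist_force: [0.2, 0.4, 0.4]
width: 0.0931
t: 1.92
tool_pos: [0.5017, 0.1597, 0.3136]
ee_rot: [2.655, 1.677, -0.001]
wrist_force: [-0.2, -0.2, 0.0]
width: 0.0926
1.9167 [0.5016503  0.15973046 0.31362173] [-0.2 -0.2  0. ] 0.09255372644879835
```

View pics/wrist1.png

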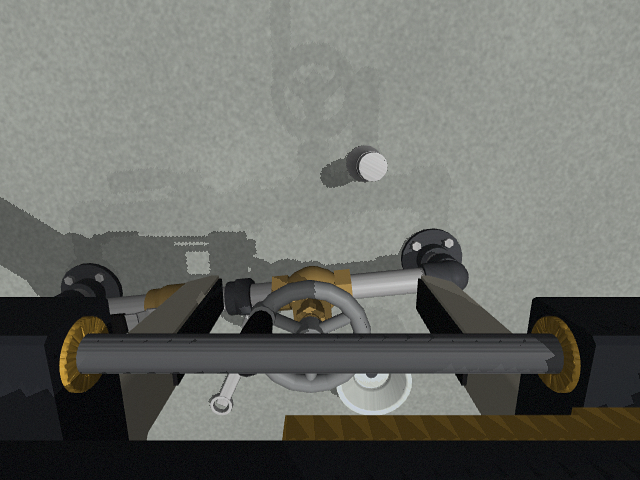

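View pics/scene1.png

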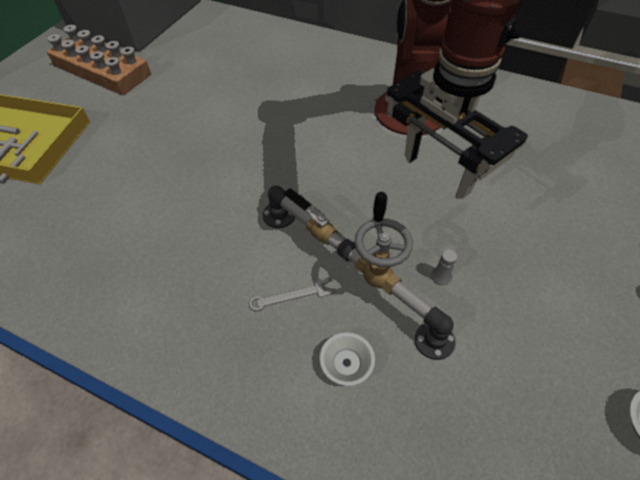

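```bash
python3 -m creep '[[[-0.07,0.10,0],0],[[-0.15,0.20,0],0],[[-0.21,0.285,0],0],[[-0.23,0.31,0.04],0],[[-0.23,0.31,0.1],0],[[-0.23,0.31,0.15],0],[[-0.23,0.31,0.15],0]]' 1; python3 look.py 2 top wrist scene
```

```text
t: 2.65
tool_pos: [0.535, 0.0962, 0.2809]
ee_rot: [-2.647, -1.686, 0.008]
wrist_force: [-0.5, -0.1, -1.2]
width: 0.0925
2.65 [0.53504702 0.09623373 0.28089308] [-0.5 -0.1 -1.2] 0.09246474498146187
```

View pics/wrist2.png

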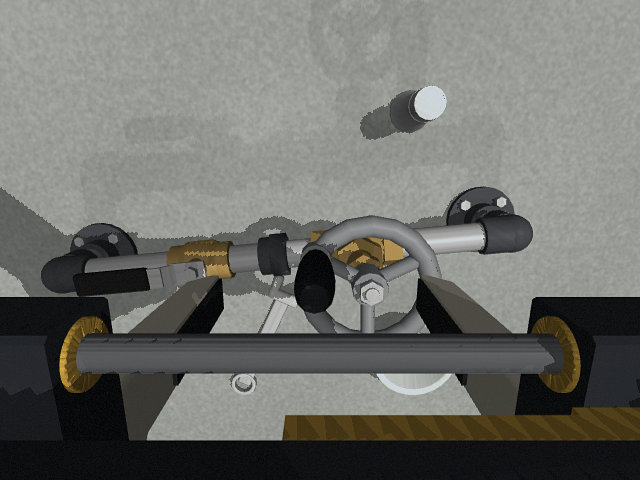

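View pics/scene2.png

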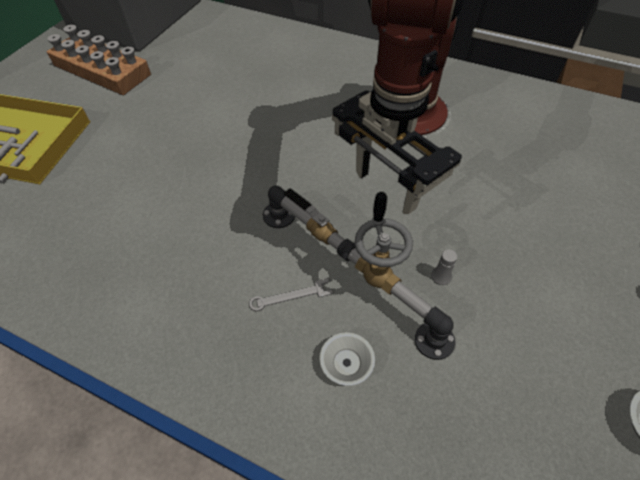

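View pics/top2.png

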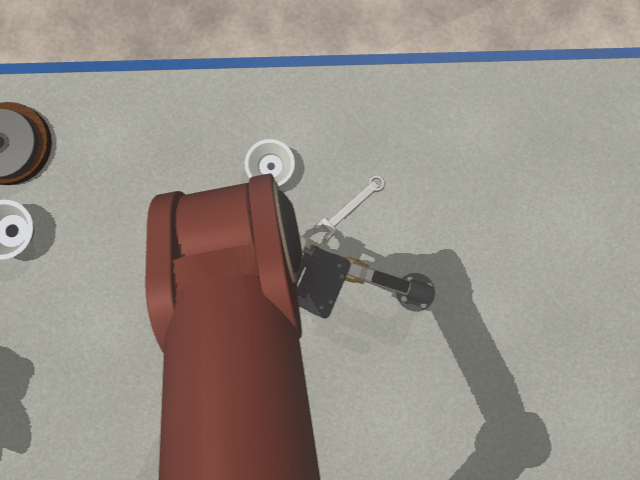

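```bash
python3 - <<'E'
from station import r, vision
from h import *
c=vision.read_camera("wrist");s=r.read_state();print(s["tool_pos"])
print(proj(c,[[.538,.0915,.2554],[.538,.0915,.1914],[.5724,.1173,.1974]]),campos(c))
cv2.imwrite("pics/wz.png",cv2.resize(c["img"][210:340,260:460,::-1],None,fx=4,fy=4,interpolation=cv2.INTER_CUBIC))
E
```

```text
[0.53722369 0.09540166 0.28402824]
[[313.68409064 296.8380697 ]
 [315.12662623 258.93408113]
 [372.9240478  291.10292622]] [0.47488817 0.12411037 0.42514011]
```

View pics/wz.png

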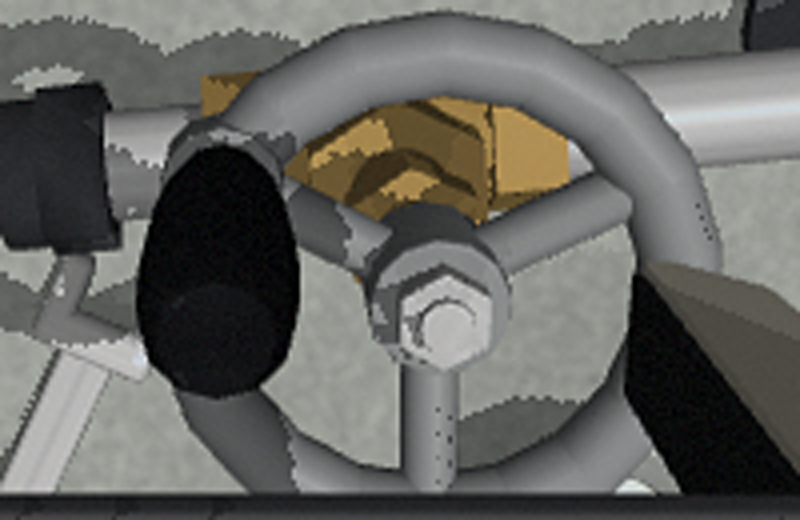

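```bash
python3 -m creep '[[[0,0,0.06],0],[[0,0,0.12],0],[[0,0,0.18],0],[[0,0,0.23],0],[[0,0,0.25],0],[[0,0,0.25],0],[[0,0,0.25],0]]' 1; python3 look.py 3
```

```text
t: 3.43
tool_pos: [0.5375, 0.0944, 0.234]
ee_rot: [2.652, 1.684, 0.001]
wrist_force: [0.6, -0.4, -0.4]
width: 0.0931
3.4333 [0.5375385  0.09440849 0.23402409] [ 0.6 -0.4 -0.4] 0.09305140063973659
```

```bash
python3 -m creep '[[[-0.012,0.008,0],0],[[-0.012,0.008,0],0],[[-0.012,0.008,0],0],[[-0.012,0.008,0],0],[[-0.012,0.008,0],0],[[-0.012,0.008,0],0]]' -1;  python3 -m creep '[[[0,0,0],0],[[0,0,0],0],[[0,0,0],0]]'; python3 look.py 4 scene wrist
```

```text
t: 3.93
tool_pos: [0.5377, 0.0914, 0.2338]
ee_rot: [2.652, 1.684, 0.0]
wrist_force: [-0.3, 0.3, -0.8]
width: 0.0576
t: 4.18
tool_pos: [0.5376, 0.0914, 0.2336]
ee_rot: [-2.652, -1.684, 0.0]
wrist_force: [-0.1, -0.6, -1.4]
width: 0.0376
4.1833 [0.53764365 0.09142936 0.23363572] [-0.1 -0.6 -1.4] 0.03755102640781977
```

View pics/scene4.png

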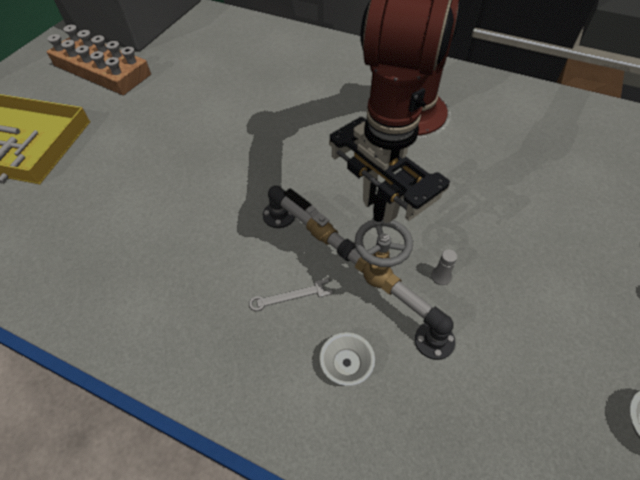

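View pics/wrist4.png

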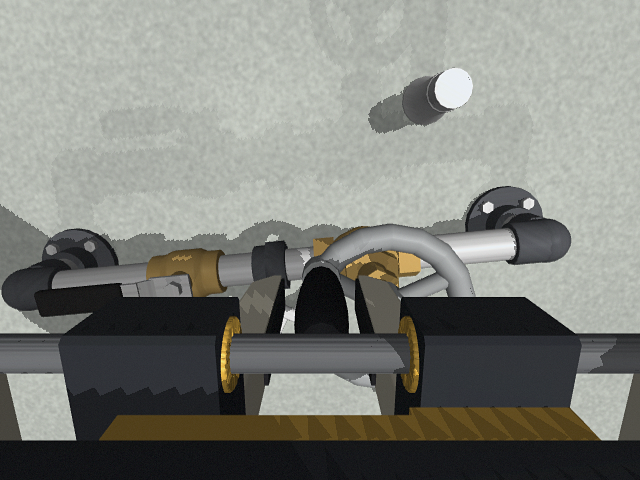

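Fingers are still closing (handle is centred between the pads at ≈(322,300)). Wait until they stop.

```bash
python3 -m creep '[[[0,0,0],0],[[0,0,0],0],[[0,0,0],0],[[0,0,0],0],[[0,0,0],0]]' -1; python3 look.py 5
```

```text
t: 4.7
tool_pos: [0.5378, 0.0918, 0.2336]
ee_rot: [-2.652, -1.684, -0.001]
wrist_force: [1.3, 0.6, -1.6]
width: 0.0216
4.7 [0.53781168 0.09175565 0.23362943] [ 1.3  0.6 -1.6] 0.021581289273496746
```

```bash
cat > plan.py <<'E'
# plan.py startangle(deg world, commanded) total(deg, + = ccw) rows [hold rows]
import sys
from h import *
a0,tot,n=float(sys.argv[1]),float(sys.argv[2]),int(sys.argv[3])
r0=float(sys.argv[4]) if len(sys.argv)>4 else .043
P=lambda a:r0*np.array([np.cos(np.radians(a-64.8)),-np.sin(np.radians(a-64.8)),-.004*a/360/r0])
print(','.join('[[%.3f,%.3f,%.3f],0]'%tuple((P(a0+tot*(k+1)/n)-P(a0))/.2) for k in range(n)), a0+tot)
E
cat > st.py <<'E'
from station import r
from h import *
s=r.read_state();p=np.array(s["tool_pos"]);f=np.array(s["wrist_force"]);d=p[:2]-[.5724,.1173]
a=np.arctan2(d[1],d[0]);R_=np.hypot(*d)
print("t %.2f ang %.2f rad %.2fmm z %.2f Ft(ccw) %.1f Fr %.1f Fz %.1f w %.1f"%(s["t"],np.degrees(a)%360,R_*1e3,p[2]*1e3,-f[0]*np.sin(a)+f[1]*np.cos(a),f[0]*np.cos(a)+f[1]*np.sin(a),f[2],s["width"]*1e3))
E
python3 st.py; python3 plan.py 216.4 -30 5
```

```text
t 4.70 ang 216.45 rad 43.00mm z 233.63 Ft(ccw) 0.2 Fr -1.4 Fz -1.6 w 21.6
[[0.012,-0.019,0.000],0],[[0.025,-0.037,0.001],0],[[0.041,-0.053,0.001],0],[[0.058,-0.068,0.001],0],[[0.076,-0.081,0.002],0] 186.4
```

```bash
python3 -m creep '[[[0.012,-0.019,0.000],0],[[0.025,-0.037,0.001],0],[[0.041,-0.053,0.001],0],[[0.058,-0.068,0.001],0],[[0.076,-0.081,0.002],0]]'>/dev/null; python3 st.py;  python3 plan.py 186.4 -30 5
```

```text
t 5.12 ang 192.14 rad 42.72mm z 233.34 Ft(ccw) 5.5 Fr -2.2 Fz -0.8 w 21.7
[[0.020,-0.011,0.000],0],[[0.041,-0.019,0.001],0],[[0.062,-0.026,0.001],0],[[0.084,-0.030,0.001],0],[[0.107,-0.032,0.002],0] 156.4
```

```bash
python3 -m creep '[[[0.020,-0.011,0.000],0],[[0.041,-0.019,0.001],0],[[0.062,-0.026,0.001],0],[[0.084,-0.030,0.001],0],[[0.107,-0.032,0.002],0]]'>/dev/null; python3 st.py;  for a in 156.4 126.4 96.4 66.4 36.4 6.4 -23.6 -53.6 -83.6 -113.6; do python3 plan.py $a -30 5; done
```

```text
t 5.53 ang 162.67 rad 42.40mm z 232.88 Ft(ccw) 5.8 Fr -0.2 Fz 3.0 w 22.0
[[0.022,0.001,0.000],0],[[0.045,0.003,0.001],0],[[0.067,0.009,0.001],0],[[0.088,0.016,0.001],0],[[0.108,0.026,0.002],0] 126.4
[[0.019,0.012,0.000],0],[[0.037,0.025,0.001],0],[[0.053,0.041,0.001],0],[[0.068,0.058,0.001],0],[[0.081,0.076,0.002],0] 96.4
[[0.011,0.020,0.000],0],[[0.019,0.041,0.001],0],[[0.026,0.062,0.001],0],[[0.030,0.084,0.001],0],[[0.032,0.107,0.002],0] 66.4
[[-0.001,0.022,0.000],0],[[-0.003,0.045,0.001],0],[[-0.009,0.067,0.001],0],[[-0.016,0.088,0.001],0],[[-0.026,0.108,0.002],0] 36.400000000000006
[[-0.012,0.019,0.000],0],[[-0.025,0.037,0.001],0],[[-0.041,0.053,0.001],0],[[-0.058,0.068,0.001],0],[[-0.076,0.081,0.002],0] 6.399999999999999
[[-0.020,0.011,0.000],0],[[-0.041,0.019,0.001],0],[[-0.062,0.026,0.001],0],[[-0.084,0.030,0.001],0],[[-0.107,0.032,0.002],0] -23.6
[[-0.022,-0.001,0.000],0],[[-0.045,-0.003,0.001],0],[[-0.067,-0.009,0.001],0],[[-0.088,-0.016,0.001],0],[[-0.108,-0.026,0.002],0] -53.6
[[-0.019,-0.012,0.000],0],[[-0.037,-0.025,0.001],0],[[-0.053,-0.041,0.001],0],[[-0.068,-0.058,0.001],0],[[-0.081,-0.076,0.002],0] -83.6
[[-0.011,-0.020,0.000],0],[[-0.019,-0.041,0.001],0],[[-0.026,-0.062,0.001],0],[[-0.030,-0.084,0.001],0],[[-0.032,-0.107,0.002],0] -113.6
[[0.001,-0.022,0.000],0],[[0.003,-0.045,0.001],0],[[0.009,-0.067,0.001],0],[[0.016,-0.088,0.001],0],[[0.026,-0.108,0.002],0] -143.6
```

```bash
python3 -m creep '[[[0.022,0.001,0.000],0],[[0.045,0.003,0.001],0],[[0.067,0.009,0.001],0],[[0.088,0.016,0.001],0],[[0.108,0.026,0.002],0]]'>/dev/null; python3 st.py
```

```text
t 5.95 ang 131.86 rad 42.23mm z 232.56 Ft(ccw) 5.4 Fr 0.3 Fz 5.6 w 21.8
```

```bash
python3 -m creep '[[[0.019,0.012,0.000],0],[[0.037,0.025,0.001],0],[[0.053,0.041,0.001],0],[[0.068,0.058,0.001],0],[[0.081,0.076,0.002],0]]'>/dev/null; python3 st.py
```

```text
t 6.37 ang 101.12 rad 42.42mm z 232.25 Ft(ccw) 5.5 Fr 0.0 Fz 6.1 w 21.5
```

```bash
python3 -m creep '[[[0.011,0.020,0.000],0],[[0.019,0.041,0.000],0],[[0.026,0.062,0.001],0],[[0.030,0.084,0.001],0],[[0.032,0.107,0.001],0]]'>/dev/null; python3 st.py
```

```text
t 6.78 ang 71.23 rad 42.80mm z 232.05 Ft(ccw) 5.0 Fr -0.4 Fz 3.9 w 21.9
```

```bash
python3 -m creep '[[[-0.001,0.022,0.000],0],[[-0.003,0.045,0.000],0],[[-0.009,0.067,0.001],0],[[-0.016,0.088,0.001],0],[[-0.026,0.108,0.001],0]]'>/dev/null; python3 st.py
```

```text
t 7.20 ang 42.27 rad 43.11mm z 231.89 Ft(ccw) 5.5 Fr 1.0 Fz 2.0 w 21.7
```

```bash
python3 -m creep '[[[-0.012,0.019,0.000],0],[[-0.025,0.037,0.001],0],[[-0.041,0.053,0.001],0],[[-0.058,0.068,0.001],0],[[-0.076,0.081,0.002],0]]'>/dev/null; python3 st.py
```

```text
t 7.62 ang 12.95 rad 43.31mm z 231.74 Ft(ccw) 5.7 Fr 1.8 Fz 0.0 w 21.3
```

```bash
python3 -m creep '[[[-0.020,0.011,0.000],0],[[-0.041,0.019,0.001],0],[[-0.062,0.026,0.001],0],[[-0.084,0.030,0.001],0],[[-0.107,0.032,0.002],0]]'>/dev/null; python3 st.py
```

```text
t 8.03 ang 341.76 rad 43.36mm z 231.55 Ft(ccw) 6.1 Fr 2.3 Fz -1.0 w 21.8
```

```bash
python3 -m creep '[[[-0.022,-0.001,0.000],0],[[-0.045,-0.003,0.001],0],[[-0.067,-0.009,0.001],0],[[-0.088,-0.016,0.001],0],[[-0.108,-0.026,0.002],0]]'>/dev/null; python3 st.py
```

```text
t 8.45 ang 332.03 rad 41.03mm z 233.11 Ft(ccw) 31.7 Fr 10.7 Fz -11.6 w 21.6
```

```bash
python3 -m creep '[[[-0.019,-0.012,0.000],0],[[-0.037,-0.025,0.001],0],[[-0.053,-0.041,0.001],0],[[-0.068,-0.058,0.001],0],[[-0.081,-0.076,0.002],0]]'>/dev/null; python3 st.py
```

```text
t 8.87 ang 280.84 rad 31.97mm z 229.64 Ft(ccw) -1.7 Fr 1.9 Fz -1.8 w 7.1
```

The stop came during the first of those two calls (331°, 32 N). The second call, already issued, pulled the pads off the handle. I'll look before regrasping.

```bash
python3 look.py 6 scene wrist top; python3 - <<'E'
import cv2
for n,(y,x) in dict(scene=(170,310),wrist=(200,240)).items():
    cv2.imwrite(f"pics/{n}6z.png",cv2.resize(cv2.imread(f"pics/{n}6.png")[y:y+140,x:x+190],None,fx=4,fy=4,interpolation=cv2.INTER_CUBIC))
E
```

```text
8.8667 [0.57841234 0.085898   0.22963616] [-1.3 -2.2 -1.8] 0.007053758226284713
```

View pics/scene6z.png

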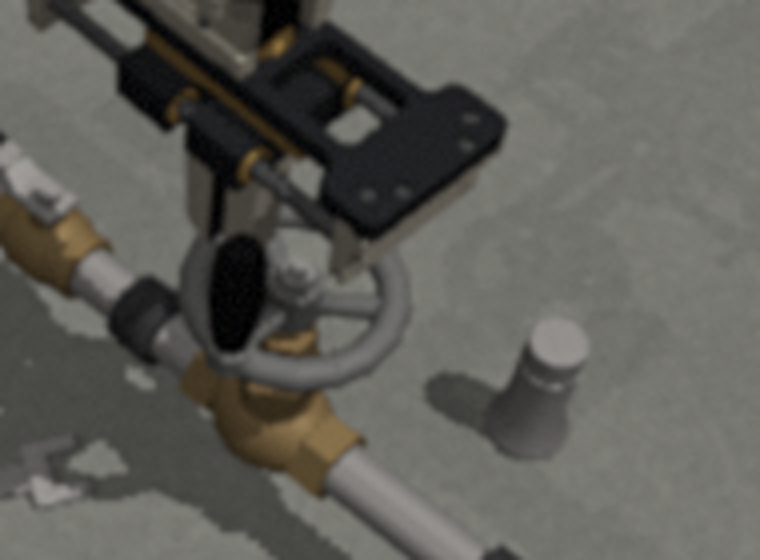

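View pics/wrist6.png

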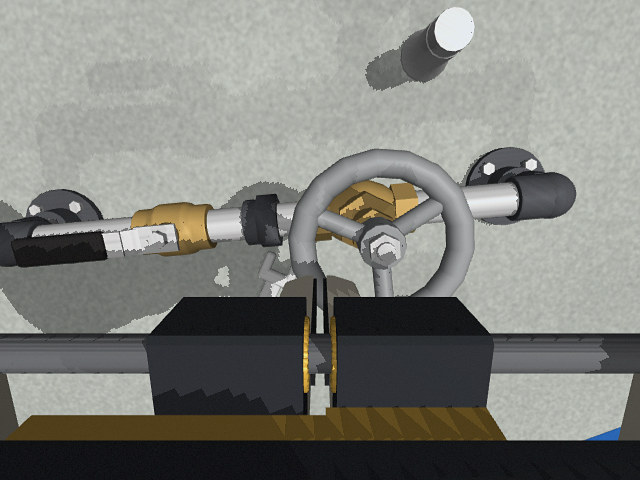

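```bash
python3 - <<'E'
from station import r, vision
from h import *
S=vision.read_camera("scene")
hub=np.array([.5724,.1173,.177])
for a in range(300,345,5):
    d=.043*np.array([np.cos(np.radians(a)),np.sin(np.radians(a)),0])
    print(a,((proj(S,[hub+d+[0,0,.043],hub+d+[0,0,.075],hub+d+[0,0,.011]])-[310,170]+.5)*4-.5).round(0).tolist())
E
python3 st.py
```

```text
300 [[198.0, 237.0], [203.0, 188.0], [194.0, 283.0]]
305 [[200.0, 245.0], [205.0, 196.0], [195.0, 290.0]]
310 [[202.0, 252.0], [207.0, 203.0], [197.0, 297.0]]
315 [[205.0, 259.0], [210.0, 210.0], [201.0, 304.0]]
320 [[209.0, 266.0], [215.0, 217.0], [204.0, 311.0]]
325 [[214.0, 272.0], [220.0, 224.0], [209.0, 317.0]]
330 [[219.0, 279.0], [225.0, 231.0], [214.0, 323.0]]
335 [[226.0, 285.0], [232.0, 237.0], [220.0, 329.0]]
340 [[232.0, 290.0], [239.0, 242.0], [226.0, 335.0]]
t 9.07 ang 275.48 rad 44.97mm z 230.10 Ft(ccw) -0.4 Fr 0.9 Fz -0.3 w 0.4
```

```bash
python3 -m creep '[[[0,0,-0.08],0],[[0,0,-0.16],0],[[0,0,-0.24],0],[[0,0,-0.31],0],[[0,0.02,-0.34],0],[[0.07,0.05,-0.34],0],[[0.14,0.08,-0.34],0],[[0.19,0.10,-0.34],0],[[0.21,0.103,-0.34],0],[[0.21,0.103,-0.34],0]]' 1;python3 -m creep '[[[0,0,0],0],[[0,0,0],0],[[0,0,0],0]]'; python3 - <<'E'
from station import r, vision
from h import *
c=vision.read_camera("wrist");s=r.read_state();print(s["tool_pos"])
cv2.imwrite("pics/w7.png",c["img"][:,:,::-1])
hub=np.array([.5724,.1173,.177])
for a in (336,339,342,345,348):
    d=.043*np.array([np.cos(np.radians(a)),np.sin(np.radians(a)),0])
    print(a,proj(c,[hub+d+[0,0,.075],hub+d+[0,0,.011],hub+[0,0,.017]]).round(1).tolist())
S=vision.read_camera("scene")
cv2.imwrite("pics/scene7z.png",cv2.resize(S["img"][170:310,310:500,::-1],None,fx=4,fy=4,interpolation=cv2.INTER_CUBIC))
E
```

```text
t: 9.9
tool_pos: [0.6138, 0.1033, 0.2973]
ee_rot: [-2.652, -1.683, 0.002]
wrist_force: [-0.1, 0.0, -0.1]
width: 0.0631
t: 10.15
tool_pos: [0.6133, 0.1023, 0.2982]
ee_rot: [2.653, 1.681, -0.001]
wrist_force: [-0.2, -0.2, -0.5]
width: 0.0823
[0.61332893 0.10252016 0.29822207]
336 [[315.0, 278.4], [316.1, 247.3], [314.4, 186.7]]
339 [[319.2, 278.2], [319.3, 247.1], [314.4, 186.7]]
342 [[323.3, 277.8], [322.5, 246.8], [314.4, 186.7]]
345 [[327.5, 277.2], [325.7, 246.3], [314.4, 186.7]]
348 [[331.6, 276.4], [328.8, 245.7], [314.4, 186.7]]
```

View pics/w7.png

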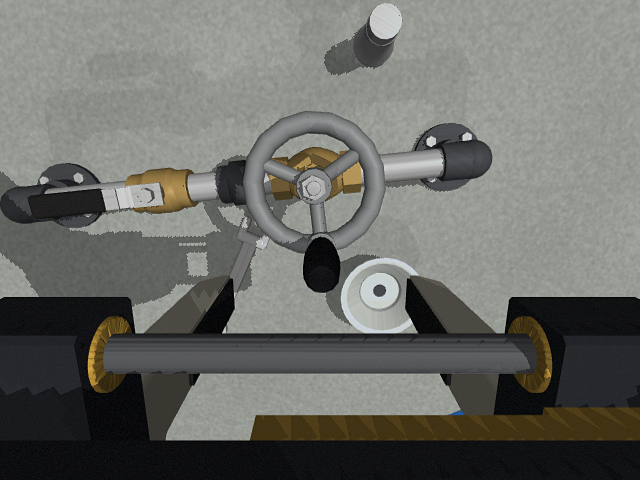

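View pics/scene7z.png

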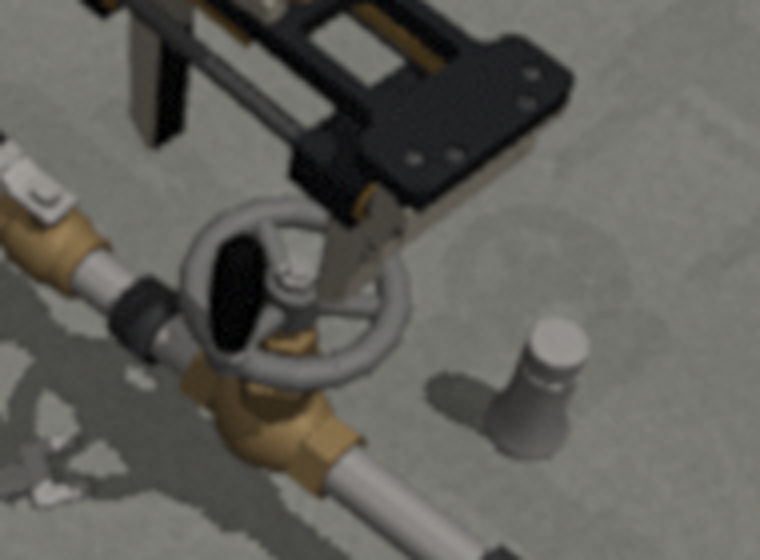

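```bash
python3 -m creep '[[[0,0,0.08],0],[[0,0,0.16],0],[[0,0,0.24],0],[[0,0,0.31],0],[[0,0,0.34],0],[[0,0,0.34],0],[[0,0,0.34],0]]' 1; python3 st.py;  python3 -m creep '[[[0,0,0],0],[[0,0,0],0],[[0,0,0],0],[[0,0,0],0],[[0,0,0],0],[[0,0,0],0],[[0,0,0],0],[[0,0,0],0],[[0,0,0],0],[[0,0,0],0]]' -1;  python3 -m creep '[[[0,0,0],0],[[0,0,0],0],[[0,0,0],0],[[0,0,0],0]]' -1; python3 st.py
```

```text
t: 10.83
tool_pos: [0.6138, 0.1033, 0.2305]
ee_rot: [2.652, 1.683, 0.001]
wrist_force: [0.9, 0.5, 0.1]
width: 0.0924
t 10.83 ang 341.30 rad 43.70mm z 230.47 Ft(ccw) 0.7 Fr 0.7 Fz 0.1 w 92.4
t: 11.67
tool_pos: [0.6136, 0.1034, 0.23]
ee_rot: [-2.652, -1.683, 0.0]
wrist_force: [0.2, 0.1, 0.2]
width: 0.0308
t: 12.0
tool_pos: [0.6135, 0.1033, 0.23]
ee_rot: [2.652, 1.683, -0.0]
wrist_force: [-0.2, 0.6, 0.3]
width: 0.0216
t 12.00 ang 341.22 rad 43.46mm z 230.02 Ft(ccw) 0.5 Fr -0.3 Fz 0.3 w 21.6
```

```bash
for a in 341.2 335.2; do python3 plan.py $a -6 2; done
```

```text
[[-0.011,0.001,0.000],0],[[-0.022,0.001,0.000],0] 335.2
[[-0.011,-0.000,0.000],0],[[-0.022,-0.001,0.000],0] 329.2
```

```bash
python3 -m creep '[[[-0.011,0.001,0.000],0],[[-0.022,0.001,0.000],0],[[-0.022,0.001,0.000],0],[[-0.022,0.001,0.000],0]]' >/dev/null; python3 st.py; sleep 0; python3 -m creep '[[[0,0,0],0],[[0,0,0],0]]' >/dev/null; python3 st.py
```

```text
t 12.33 ang 339.06 rad 43.23mm z 230.20 Ft(ccw) 4.8 Fr 0.5 Fz -2.1 w 22.0
t 12.50 ang 339.00 rad 43.22mm z 230.20 Ft(ccw) 6.5 Fr 2.1 Fz -1.3 w 21.6
```

```bash
python3 -m creep '[[[-0.011,0,0.000],0],[[-0.022,-0.001,0.000],0],[[-0.022,-0.001,0.000],0],[[-0.022,-0.001,0.000],0],[[-0.022,-0.001,0.000],0]]' >/dev/null; python3 st.py
```

```text
t 12.92 ang 337.76 rad 42.90mm z 230.44 Ft(ccw) 8.5 Fr 1.5 Fz -3.9 w 22.2
```

```bash
python3 -m creep '[[[-0.011,-0.001,0.000],0],[[-0.022,-0.003,0.000],0],[[-0.033,-0.004,0.000],0],[[-0.033,-0.004,0.000],0],[[-0.033,-0.004,0.000],0],[[-0.033,-0.004,0.000],0]]' >/dev/null; python3 st.py; python3 look.py 8 scene wrist; python3 - <<'E'
import cv2,numpy as np
a=cv2.imread("pics/scene8.png")[170:310,310:500]
cv2.imwrite("pics/s8z.png",cv2.resize(a,None,fx=4,fy=4,interpolation=cv2.INTER_CUBIC))
E
```

```text
t 13.42 ang 335.91 rad 42.37mm z 230.83 Ft(ccw) 17.4 Fr 3.5 Fz -7.3 w 21.9
13.4167 [0.61107575 0.10000378 0.23082932] [10.3 14.5 -7.3] 0.021875912729959566
```

View pics/s8z.png

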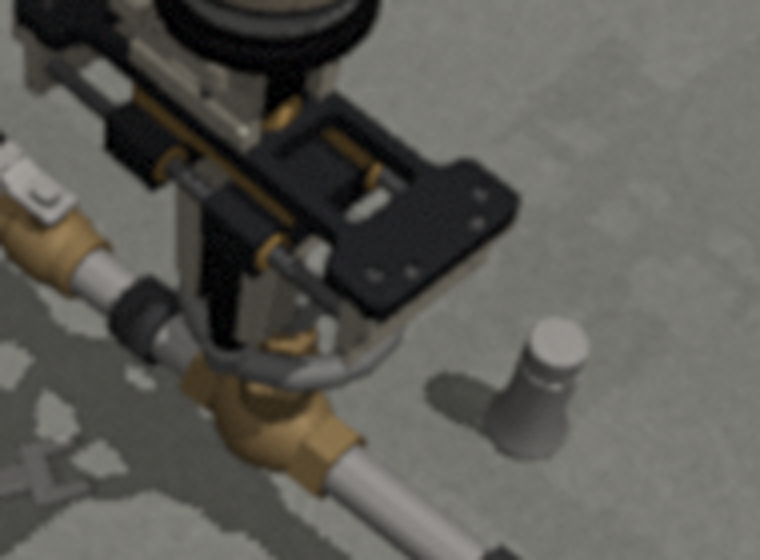

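View pics/wrist8.png

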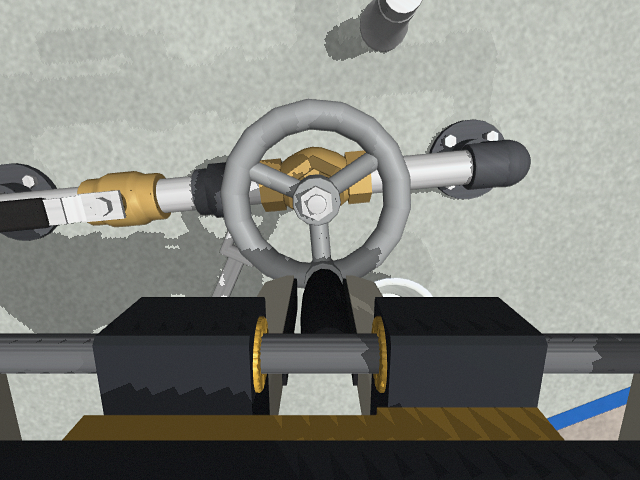

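```bash
python3 - <<'E'
from station import r, vision
from h import *
c=vision.read_camera("wrist")
cv2.imwrite("pics/w9.png",cv2.resize(c["img"][85:285,215:415,::-1],None,fx=3,fy=3,interpolation=cv2.INTER_CUBIC))
np.save("c9.npy",np.r_[c["rvec"],c["tvec"]])
hub=np.array([.5727,.1171,.177])
for a in (334,337,340,343):
    P=[]
    for k in (0,120,240):
        for rr in (.018,.036):
            t=np.radians(a+k); P.append(hub+rr*np.array([np.cos(t),np.sin(t),0]))
    print(a,((proj(c,P+[hub+[0,0,.017]])-[215,85]+.5)*3-.5).round(0).astype(int).tolist())
E
python3 st.py
```

```text
334 [[306, 441], [304, 536], [398, 291], [491, 241], [219, 288], [128, 233], [309, 356]]
337 [[311, 441], [314, 536], [396, 287], [486, 231], [217, 293], [123, 243], [309, 356]]
340 [[317, 441], [325, 536], [393, 282], [480, 222], [214, 298], [118, 253], [309, 356]]
343 [[322, 440], [335, 535], [390, 278], [474, 213], [212, 303], [114, 263], [309, 356]]
t 13.57 ang 335.95 rad 42.35mm z 230.83 Ft(ccw) 16.0 Fr 3.8 Fz -6.5 w 21.9
```

View pics/w9.png

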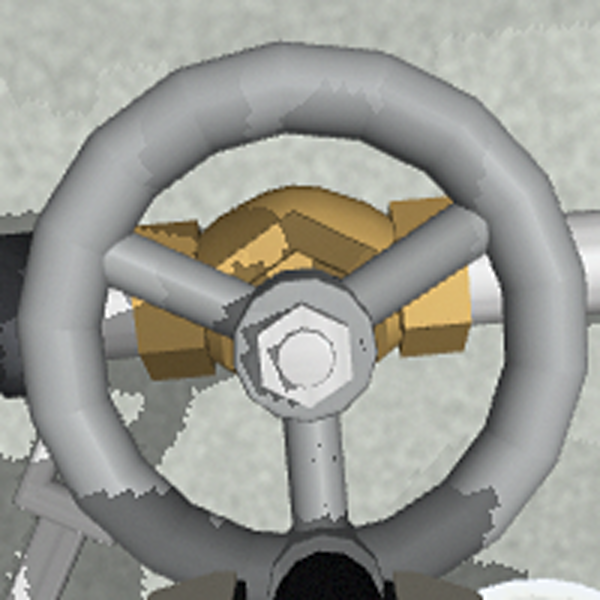

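```bash
for a in 320 20 80 140 200 260; do python3 plan.py $a 60 10; done
```

```text
[[0.022,0.005,-0.000],0],[[0.044,0.007,-0.001],0],[[0.067,0.007,-0.001],0],[[0.089,0.004,-0.001],0],[[0.111,-0.000,-0.002],0],[[0.133,-0.007,-0.002],0],[[0.153,-0.017,-0.002],0],[[0.173,-0.028,-0.003],0],[[0.191,-0.041,-0.003],0],[[0.207,-0.056,-0.003],0] 380.0
[[0.015,-0.017,-0.000],0],[[0.028,-0.035,-0.001],0],[[0.039,-0.055,-0.001],0],[[0.048,-0.075,-0.001],0],[[0.055,-0.097,-0.002],0],[[0.060,-0.119,-0.002],0],[[0.062,-0.141,-0.002],0],[[0.062,-0.163,-0.003],0],[[0.060,-0.186,-0.003],0],[[0.055,-0.208,-0.003],0] 80.0
[[-0.007,-0.021,-0.000],0],[[-0.016,-0.042,-0.001],0],[[-0.028,-0.061,-0.001],0],[[-0.041,-0.080,-0.001],0],[[-0.056,-0.096,-0.002],0],[[-0.073,-0.111,-0.002],0],[[-0.091,-0.124,-0.002],0],[[-0.111,-0.136,-0.003],0],[[-0.131,-0.145,-0.003],0],[[-0.153,-0.151,-0.003],0] 140.0
[[-0.022,-0.005,-0.000],0],[[-0.044,-0.007,-0.001],0],[[-0.067,-0.007,-0.001],0],[[-0.089,-0.004,-0.001],0],[[-0.111,0.000,-0.002],0],[[-0.133,0.007,-0.002],0],[[-0.153,0.017,-0.002],0],[[-0.173,0.028,-0.003],0],[[-0.191,0.041,-0.003],0],[[-0.207,0.056,-0.003],0] 200.0
[[-0.015,0.017,-0.000],0],[[-0.028,0.035,-0.001],0],[[-0.039,0.055,-0.001],0],[[-0.048,0.075,-0.001],0],[[-0.055,0.097,-0.002],0],[[-0.060,0.119,-0.002],0],[[-0.062,0.141,-0.002],0],[[-0.062,0.163,-0.003],0],[[-0.060,0.186,-0.003],0],[[-0.055,0.208,-0.003],0] 260.0
[[0.007,0.021,-0.000],0],[[0.016,0.042,-0.001],0],[[0.028,0.061,-0.001],0],[[0.041,0.080,-0.001],0],[[0.056,0.096,-0.002],0],[[0.073,0.111,-0.002],0],[[0.091,0.124,-0.002],0],[[0.111,0.136,-0.003],0],[[0.131,0.145,-0.003],0],[[0.153,0.151,-0.003],0] 320.0
```

```bash
python3 -m creep '[[[0.022,0.005,0],0],[[0.044,0.007,-0.001],0],[[0.067,0.007,-0.001],0],[[0.089,0.004,-0.001],0],[[0.111,0,-0.002],0],[[0.133,-0.007,-0.002],0],[[0.153,-0.017,-0.002],0],[[0.173,-0.028,-0.003],0],[[0.191,-0.041,-0.003],0],[[0.207,-0.056,-0.003],0]]' >/dev/null; python3 st.py
```

```text
t 14.40 ang 11.57 rad 43.07mm z 230.49 Ft(ccw) -6.0 Fr 1.7 Fz -1.4 w 21.6
```

```bash
python3 -m creep '[[[0.015,-0.017,0],0],[[0.028,-0.035,-0.001],0],[[0.039,-0.055,-0.001],0],[[0.048,-0.075,-0.001],0],[[0.055,-0.097,-0.002],0],[[0.060,-0.119,-0.002],0],[[0.062,-0.141,-0.002],0],[[0.062,-0.163,-0.003],0],[[0.060,-0.186,-0.003],0],[[0.055,-0.208,-0.004],0]]' >/dev/null; python3 st.py
```

```text
t 15.23 ang 74.40 rad 42.31mm z 231.47 Ft(ccw) -6.8 Fr 1.2 Fz -5.8 w 21.8
```

```bash
python3 -m creep '[[[-0.007,-0.021,0],0],[[-0.016,-0.042,-0.001],0],[[-0.028,-0.061,-0.001],0],[[-0.041,-0.080,-0.001],0],[[-0.056,-0.096,-0.002],0],[[-0.073,-0.111,-0.002],0],[[-0.091,-0.124,-0.002],0],[[-0.111,-0.136,-0.003],0],[[-0.131,-0.145,-0.003],0],[[-0.153,-0.151,-0.003],0]]' >/dev/null; python3 st.py
```

```text
t 16.07 ang 136.09 rad 42.22mm z 232.04 Ft(ccw) -6.1 Fr 0.2 Fz -4.7 w 21.2
```

```bash
python3 -m creep '[[[-0.022,-0.005,0],0],[[-0.044,-0.007,-0.001],0],[[-0.067,-0.007,-0.001],0],[[-0.089,-0.004,-0.001],0],[[-0.111,0,-0.002],0],[[-0.133,0.007,-0.002],0],[[-0.153,0.017,-0.002],0],[[-0.173,0.028,-0.003],0],[[-0.191,0.041,-0.003],0],[[-0.207,0.056,-0.003],0]]' >/dev/null; python3 st.py
```

```text
t 16.90 ang 196.02 rad 42.65mm z 232.46 Ft(ccw) -5.7 Fr 0.2 Fz 0.2 w 21.7
```

```bash
python3 -m creep '[[[-0.015,0.017,0],0],[[-0.028,0.035,-0.001],0],[[-0.039,0.055,-0.001],0],[[-0.048,0.075,-0.001],0],[[-0.055,0.097,-0.002],0],[[-0.060,0.119,-0.002],0],[[-0.062,0.141,-0.002],0],[[-0.062,0.163,-0.003],0],[[-0.060,0.186,-0.003],0],[[-0.055,0.208,-0.003],0]]' >/dev/null; python3 st.py
```

```text
t 17.73 ang 256.89 rad 43.41mm z 232.91 Ft(ccw) -6.3 Fr 0.0 Fz 3.5 w 21.5
```

```bash
python3 -m creep '[[[0.007,0.021,0],0],[[0.016,0.042,-0.001],0],[[0.028,0.061,-0.001],0],[[0.041,0.080,-0.001],0],[[0.056,0.096,-0.002],0],[[0.073,0.111,-0.002],0],[[0.091,0.124,-0.002],0],[[0.111,0.136,-0.003],0],[[0.131,0.145,-0.003],0],[[0.153,0.151,-0.004],0]]' >/dev/null; python3 st.py
```

```text
t 18.57 ang 314.98 rad 43.80mm z 233.52 Ft(ccw) -4.5 Fr -1.4 Fz 2.1 w 21.6
```

```bash
python3 -m creep '[[[0.022,0.005,0],0],[[0.044,0.007,-0.001],0],[[0.067,0.007,-0.001],0],[[0.089,0.004,-0.001],0],[[0.111,0,-0.002],0],[[0.133,-0.007,-0.002],0],[[0.153,-0.017,-0.002],0],[[0.173,-0.028,-0.003],0],[[0.191,-0.041,-0.003],0],[[0.207,-0.056,-0.003],0]]' >/dev/null; python3 st.py
```

```text
t 19.40 ang 11.56 rad 43.07mm z 234.49 Ft(ccw) -4.9 Fr 0.5 Fz -0.5 w 21.8
```

```bash
python3 -m creep '[[[0.015,-0.017,0],0],[[0.028,-0.035,-0.001],0],[[0.039,-0.055,-0.001],0],[[0.048,-0.075,-0.001],0],[[0.055,-0.097,-0.002],0],[[0.060,-0.119,-0.002],0],[[0.062,-0.141,-0.002],0],[[0.062,-0.163,-0.003],0],[[0.060,-0.186,-0.003],0],[[0.055,-0.208,-0.004],0]]' >/dev/null; python3 st.py
```

```text
t 20.23 ang 74.37 rad 42.30mm z 235.50 Ft(ccw) -6.0 Fr 2.6 Fz -5.1 w 21.5
```

```bash
python3 -m creep '[[[-0.007,-0.021,0],0],[[-0.016,-0.042,-0.001],0],[[-0.028,-0.061,-0.001],0],[[-0.041,-0.080,-0.001],0],[[-0.056,-0.096,-0.002],0],[[-0.073,-0.111,-0.002],0],[[-0.091,-0.124,-0.002],0],[[-0.111,-0.136,-0.003],0],[[-0.131,-0.145,-0.003],0],[[-0.153,-0.151,-0.003],0]]' >/dev/null; python3 st.py
```

```text
t 21.07 ang 136.08 rad 42.25mm z 236.04 Ft(ccw) -5.7 Fr 0.6 Fz -4.1 w 21.6
```

```bash
python3 -m creep '[[[-0.022,-0.005,0],0],[[-0.044,-0.007,-0.001],0],[[-0.067,-0.007,-0.001],0],[[-0.089,-0.004,-0.001],0],[[-0.111,0,-0.002],0],[[-0.133,0.007,-0.002],0],[[-0.153,0.017,-0.002],0],[[-0.173,0.028,-0.003],0],[[-0.191,0.041,-0.003],0],[[-0.207,0.056,-0.003],0]]' >/dev/null; python3 st.py
```

```text
t 21.90 ang 195.99 rad 42.65mm z 236.45 Ft(ccw) -4.9 Fr 0.4 Fz -0.1 w 22.0
```

```bash
python3 -m creep '[[[-0.015,0.017,0],0],[[-0.028,0.035,-0.001],0],[[-0.039,0.055,-0.001],0],[[-0.048,0.075,-0.001],0],[[-0.055,0.097,-0.002],0],[[-0.060,0.119,-0.002],0],[[-0.062,0.141,-0.002],0],[[-0.062,0.163,-0.003],0],[[-0.060,0.186,-0.003],0],[[-0.055,0.208,-0.003],0]]' >/dev/null; python3 st.py
```

```text
t 22.73 ang 256.92 rad 43.41mm z 236.90 Ft(ccw) -5.0 Fr 0.6 Fz 2.4 w 21.8
```

```bash
python3 -m creep '[[[0.007,0.021,0],0],[[0.016,0.042,-0.001],0],[[0.028,0.061,-0.001],0],[[0.041,0.080,-0.001],0],[[0.056,0.096,-0.002],0],[[0.073,0.111,-0.002],0],[[0.091,0.124,-0.002],0],[[0.111,0.136,-0.003],0],[[0.131,0.145,-0.003],0],[[0.153,0.151,-0.004],0]]' >/dev/null; python3 st.py; python3 plan.py 320 21 5
```

```text
t 23.57 ang 315.00 rad 43.79mm z 237.52 Ft(ccw) -6.0 Fr -1.1 Fz 1.9 w 21.4
[[0.015,0.003,-0.000],0],[[0.031,0.006,-0.000],0],[[0.047,0.007,-0.001],0],[[0.062,0.007,-0.001],0],[[0.078,0.006,-0.001],0] 341.0
```

```bash
python3 -m creep '[[[0.015,0.003,0],0],[[0.031,0.006,0],0],[[0.047,0.007,-0.001],0],[[0.062,0.007,-0.001],0],[[0.078,0.006,-0.001],0],[[0.078,0.006,-0.001],0],[[0.078,0.006,-0.001],0]]' >/dev/null; python3 st.py; cat > ang.py <<'E'
import sys
from station import r, vision
from h import *
c=vision.read_camera("wrist")
hub=np.array([.5727,.1171,.185]); o=proj(c,[hub])[0].round()-100
x,y=int(o[0]),int(o[1])
cv2.imwrite(sys.argv[1],cv2.resize(c["img"][y:y+200,x:x+200,::-1],None,fx=3,fy=3,interpolation=cv2.INTER_CUBIC))
for a in (334,337,340,343):
    P=[]
    for k in (0,120,240):
        for rr in (.018,.036):
            t=np.radians(a+k); P.append(hub+rr*np.array([np.cos(t),np.sin(t),0]))
    print(a,((proj(c,P+[hub+[0,0,.017]])-[x,y]+.5)*3-.5).round(0).astype(int).tolist())
E
python3 ang.py pics/w10.png
```

```text
t 24.15 ang 335.93 rad 43.74mm z 237.80 Ft(ccw) -5.1 Fr -1.3 Fz 1.4 w 21.9
334 [[300, 401], [299, 497], [392, 250], [485, 197], [212, 248], [120, 193], [300, 314]]
337 [[306, 401], [310, 497], [389, 245], [479, 188], [209, 252], [115, 203], [300, 314]]
340 [[311, 401], [320, 496], [386, 240], [474, 178], [207, 257], [111, 213], [300, 314]]
343 [[316, 400], [330, 495], [383, 236], [467, 169], [205, 262], [107, 223], [300, 314]]
```

View pics/w10.png

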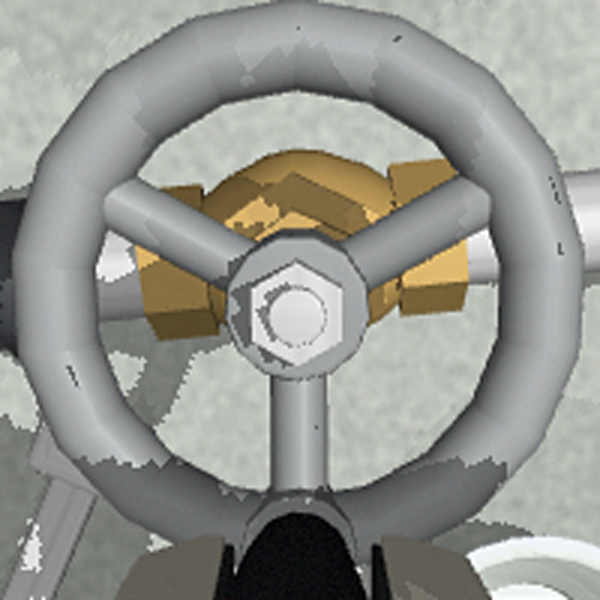

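```bash
cat > pol.py <<'E'
import sys
from station import r, vision
from h import *
def polar(img,rv,tv,K,hub):
    a=np.radians(np.arange(0,360,.25)); rr=np.linspace(.022,.033,12)
    A,Q=np.meshgrid(a,rr)
    P=np.stack([hub[0]+Q*np.cos(A),hub[1]+Q*np.sin(A),0*A+hub[2]],-1).reshape(-1,3)
    p=cv2.projectPoints(P,rv,tv,K,None)[0].reshape(*A.shape,2).astype(np.float32)
    return cv2.remap(img,p[...,0],p[...,1],cv2.INTER_LINEAR)
def spk(G,c):  # angle offset a0 by darkness/edges: print grayscale template edges
    return G
c=vision.read_camera("wrist"); K=np.array(c["K"])
c9=np.load("c9.npy")
# undo crop of stop image (3x, origin 215,85)
w9=cv2.resize(cv2.imread("pics/w9.png"),(200,200),interpolation=cv2.INTER_AREA)
full=np.zeros((480,640,3),np.uint8); full[85:285,215:415]=w9
h0=np.array([.5727,.1171,.177]); h1=np.array([.5727,.1171,.185])
p0=polar(full,c9[:3],c9[3:],K,h0); p1=polar(c["img"][:,:,::-1].copy(),np.array(c["rvec"]),np.array(c["tvec"]),K,h1)
big=np.vstack([cv2.resize(p,(1440//2,150)) for p in (p0,p1)])
cv2.imwrite(sys.argv[1],big)
E
python3 pol.py pics/p10.png
```

```text
(no output)
```

View pics/p10.png

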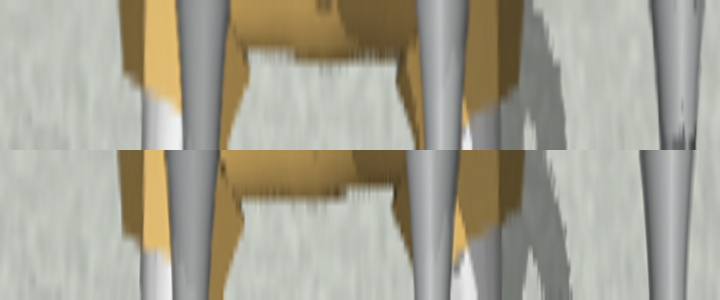

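```bash
python3 plan.py 341 5.1 2; python3 -m creep '[[[0.010,-0.001,0],0],[[0.019,-0.002,0],0],[[0.019,-0.002,0],0],[[0.019,-0.002,0],0],[[0.019,-0.002,0],0]]' >/dev/null; python3 st.py; python3 pol.py pics/p11.png; python3 st.py
```

```text
[[0.009,-0.001,-0.000],0],[[0.019,-0.003,-0.000],0] 346.1
t 24.67 ang 341.15 rad 43.72mm z 237.84 Ft(ccw) -5.3 Fr -0.6 Fz 0.9 w 21.6
t 24.72 ang 341.18 rad 43.72mm z 237.84 Ft(ccw) -4.4 Fr -1.0 Fz 0.7 w 22.1
```

View pics/p11.png

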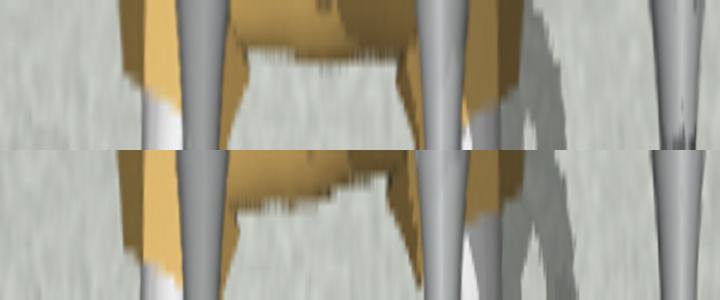

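```bash
python3 -m creep '[[[-0.006,0,0],0],[[-0.012,0.001,0],0],[[-0.012,0.001,0],0],[[-0.012,0.001,0],0],[[-0.012,0.001,0],0],[[-0.012,0.001,0],0]]' >/dev/null; python3 st.py; python3 -m creep '[[[0,0,0],0],[[0,0,0],0],[[0,0,0],0],[[0,0,0],0],[[0,0,0],0],[[0,0,0],0]]' >/dev/null; python3 st.py; python3 pol.py pics/p12.png; python3 look.py 12 scene top
```

```text
t 25.22 ang 341.10 rad 43.67mm z 237.88 Ft(ccw) -5.1 Fr -1.9 Fz -0.1 w 21.9
t 25.72 ang 341.11 rad 43.67mm z 237.87 Ft(ccw) -5.4 Fr -1.5 Fz 0.4 w 21.9
25.7667 [0.61372387 0.10316093 0.23788447] [-3.6 -4.2 -0.3] 0.021746681012012353
```

View pics/p12.png

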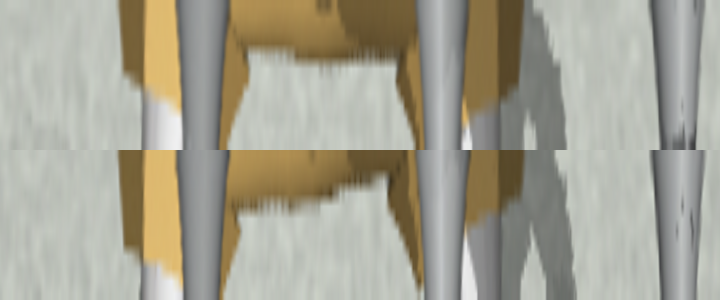

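View pics/scene12.png

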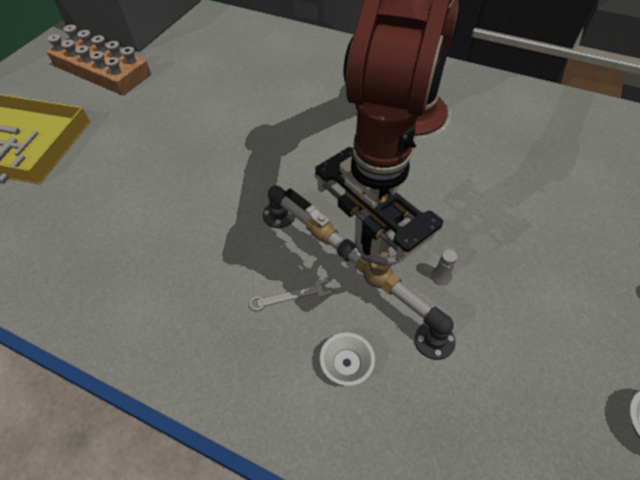

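```bash
python3 -c "
from station import r
print(r.close_job())"; python3 st.py
```

```text
the job is handed in; nothing more can be done
None
the job is handed in; nothing more can be done
```

I closed the valve clockwise onto its seat, then opened it two full turns. I handed the job in at about 26 s, still gripping the handle.

- **Seat:** the gripper slipped off the handle the first time the wheel hit the stop. I had sent one move too many, without waiting for the force reading. I regripped and pressed clockwise again: the push rose to 17 N, well above the 5–6 N drag, while the tool moved only about 3°, so it was on its seat.
- **Two turns:** before handing in, the wrist camera showed the three spokes within about 0.3° of where they were at the stop. The tool rose about 7 to 8 mm on the way, against 8 mm expected for two turns.
- **Holding still:** the tool angle stayed at 341.1° over the last half second. About 5 N of anticlockwise push remained at the handle after I backed the command off, close to the packing drag. I left it because nothing was moving.
- **Rest of the bench:** the shut-off lever, cup wheel, collet and spanner look unmoved in the last scene picture. I compared them only by eye.

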